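# Pop open the wide sample case

## Task

Press down the release tab on the front of the wider sample case so that its lid springs up, then push that lid back until it is fully open and stays there by itself. Leave the narrower case shut and do not press its tab. Nothing is to be picked up: do not lift, tip or shove either case, and leave the two small bottles and the hand lens where they are.

Things in the scene. Friction and masses are not known exactly. Their poses are not given: they have to be found in the camera images.
- wide_case: sample case, the wider of the two: grey painted box 120 mm wide (y) and about 94 mm deep (x), on a base plate that runs 45 mm further to the front, black press tab at the front, flat aluminium lid on top, top of the closed lid 51 mm above the table; 1.0 to 1.9 kg, stands loose on rubber feet. Origin at table level under the middle of the box, x from the front (tab side) to the back (hinge side), z up.
- wide_case_tab (a joint): release tab of that case, a sprung rocker: 0 at rest, 0.3 rad pressed down to its stop; its nose lets go of the lid at about 0.2 rad; springs back when let go. About 4 to 5 N straight down on the pad presses it fully, about 7 mm of travel.
- wide_case_lid (a joint): lid of that case, hinge along the back edge: 0 closed and latched, about 0.9 rad where its spring leaf leaves it after release, 1.9 rad fully open (stop). Between 0.9 rad and upright it falls back to 0.9 if let go; past upright (1.57) it falls on to the open stop by its own weight. Less than 2 N at the free edge moves it.
- wide_case_tab_pad (a point): middle of the top face of that case's tab pad, a black ribbed plate 34 mm deep (along the case's x) by 32 mm wide that stands out from the front; 34.5 mm above the table at rest, 121 mm in front of the hinge. The tab's upright nose stands 23 mm behind this point and reaches 57 mm above the table
- wide_case_hinge (a point): middle of the lid's hinge line, at the back of the case, 46 mm above the table, on the underside of the lid. The hinge line runs along the case's y
- wide_case_lid_edge (a point): middle of the lid's free (front) edge; the lid is a plate 84 mm from hinge to edge, 120 mm wide, 5 mm thick. With the lid at 0.9 rad this edge is about 113 mm above the table and 52 mm in front of the hinge
- narrow_case: sample case, the narrower of the two, same mechanism: grey painted box 66 mm wide (y) and about 94 mm deep (x), on a base plate that runs 45 mm further to the front, black press tab at the front, flat aluminium lid on top, top of the closed lid 51 mm above the table; 1.0 to 1.9 kg, stands loose on rubber feet. Origin at table level under the middle of the box, x from the front (tab side) to the back (hinge side), z up.
- narrow_case_tab (a joint): release tab of that case, a sprung rocker: 0 at rest, 0.3 rad pressed down to its stop; its nose lets go of the lid at about 0.2 rad; springs back when let go. About 4 to 5 N straight down on the pad presses it fully, about 7 mm of travel.
- narrow_case_lid (a joint): lid of that case, hinge along the back edge: 0 closed and latched, about 0.9 rad where its spring leaf leaves it after release, 1.9 rad fully open (stop). Between 0.9 rad and upright it falls back to 0.9 if let go; past upright (1.57) it falls on to the open stop by its own weight. Less than 2 N at the free edge moves it.
- narrow_case_tab_pad (a point): middle of the top face of that case's tab pad, a black ribbed plate 34 mm deep (along the case's x) by 32 mm wide that stands out from the front; 34.5 mm above the table at rest, 121 mm in front of the hinge. The tab's upright nose stands 23 mm behind this point and reaches 57 mm above the table
- narrow_case_hinge (a point): middle of the lid's hinge line, at the back of the case, 46 mm above the table, on the underside of the lid. The hinge line runs along the case's y
- narrow_case_lid_edge (a point): middle of the lid's free (front) edge; the lid is a plate 84 mm from hinge to edge, 66 mm wide, 5 mm thick. With the lid at 0.9 rad this edge is about 113 mm above the table and 52 mm in front of the hinge
- immersion_oil: bystander, loose: small brown bottle with a black cap, 28 mm across, 62 mm tall; origin at the middle of its foot, z up
- stain_bottle: bystander, loose: small dark violet bottle with a white cap, 32 mm across, 75 mm tall; origin at the middle of its foot, z up
- loupe: bystander, loose: folded hand lens lying flat, 34x49x13 mm; origin at the middle of its underside
Things that resemble listed ones, but are neither listed nor needed, are in the scene too. Leave any turquoise look-alike of the wide_case alone.

How it is judged (in metres and radians):
On the way, in this order (a step that is already met when the one before it is completed fails the run):
1. the wider case's release tab is pressed far enough to unlatch (value of joint wide_case_tab above 0.15 rad and value of joint wide_case_lid below 0.4 rad), for 0.02 s.
2. its lid has sprung up and stands half raised (value of joint wide_case_lid between 0.7 and 1.3 rad), for 0.2 s.
At the end, for the whole second after the job is handed in: The wider case's lid is open beyond 1.75 rad and at rest, its tab has sprung back (below 0.06 rad); the narrower case's lid and tab are both below 0.06 rad; both cases, the two bottles and the hand lens stand upright (tilt under 0.1 rad) within 20 mm of where they were (value of joint wide_case_lid above 1.75 rad and velocity of joint wide_case_lid below 0.1 rad/s and value of joint each of wide_case_tab, narrow_case_lid, narrow_case_tab below 0.06 rad and angle between each of wide_case, narrow_case, immersion_oil, stain_bottle, loupe's own z axis and vertical below 0.1 rad and height (world z) of each of wide_case, narrow_case below 0.01 m and distance of each of wide_case, narrow_case, immersion_oil, stain_bottle, loupe from where it was at the start of the episode below 0.02 m); the robot touches nothing.
It fails at once if the narrower case's tab is pressed or its lid comes up (value of joint any of narrow_case_tab, narrow_case_lid above 0.1 rad).
It fails at once if a case is lifted, tipped or shoved more than 20 mm (height (world z) of any of wide_case, narrow_case above 0.01 m or angle between any of wide_case, narrow_case's own z axis and vertical above 0.12 rad or distance of any of wide_case, narrow_case from where it was at the start of the episode above 0.02 m).
It fails at once if a bottle or the hand lens is moved more than 20 mm, lifted or tipped (distance of any of immersion_oil, stain_bottle, loupe from where it was at the start of the episode above 0.02 m or angle between any of immersion_oil, stain_bottle, loupe's own z axis and vertical above 0.3 rad).
It also fails if it takes over 38 s, if anything falls off the work surface, if the arm or the gripper's body presses on something with over 40 N, if the wrist force passes 120 N, or if a joint passes its speed limit or range.

## Robot

A 6-joint arm with a two-finger parallel gripper is mounted at the origin on a cart in front of the work surface, level with it; the furniture and walls round the work are solid. World frame = base frame: x ahead of the robot, y to its left, z up, the work surface at z = 0. Lengths are in m, angles in degrees, forces in N, time in s.
With the tool pointing down it reaches from about 0.4 to 0.825 m from the base axis. Payload 7 kg.
Tool frame: the origin (TCP) lies midway between the tips of the shut fingers; the grasp point (between the pads) lies 19 mm behind it (ctrl.hold_point_z is the distance from the TCP to the grasp point, in m); z points along the fingers, y is the line along which they close (so a half turn about z gives the same grasp; the last joint's range is limited). The gripper opens to 88 mm and grips with 3 to 60 N. Pads are 19 mm wide; open, the fingers measure 130 mm over their backs; the gripper's body (78 mm by 193 mm) begins 47 mm behind the grasp point.
Start: joints at [79.876, 20.546, 0.682, 0, -70.136, -16.507], TCP at [0.303, 0.603, 0.227] pointing down, gripper open.
Joint ranges: [-176.03, 176.03], [-82.01, 121.73], [-58.28, 71.71], [-173.87, 95.51], [-174.79, -0.11], [-173.66, 173.66]. Speed limits (degrees/s): [136.94, 136.94, 172.46, 180, 180, 180].

## Interface

Orientations are given as [roll, pitch, yaw] about the fixed x, y, z axes, in that order (R = Rz(yaw) Ry(pitch) Rx(roll)).
In Python, from plant import ctrl gives the robot as it stands.
- The arm moves only by the tool apply_moves, never from a script. Its argument "deltas" is a list of rows, each an object with "fingers": the finger opening in mm, from 0 to 87.6; "delta_pos": the shift along the tool's x, y, z in mm, a list of three; "angular": the turn, a rotation vector about the tool's x, y, z in degrees, a list of three. A call has 1 to 10 rows; each row is the pose to reach, as a shift and turn from the pose commanded when the call began, along the tool's axes at that moment; what a row does not reach only later rows make up. A row lasts 1/10 s, in which the tool goes at most 50 mm and 8.59 degrees, less where a joint would pass 70% of its speed; a pose out of reach is approached as far as the arm can. A call with a gripper value outside its range is refused whole. The fingers move at their own pace and stop on an object; the grip force is fixed at half the most. Time passes only in rows, so rows that repeat a pose let the fingers close. It gives the time, the measured TCP pose, the force, the opening and the grip force at its end, in the units of the state.
- ctrl.get_obs(): the state, without advancing time (a new reading comes with each control period).
- ctrl.snapshot(name): name is "scene" or "top" or "wrist"; returns the picture (420x560x3 uint8, red, green, blue); there is no depth.
- ctrl.camera_params(name): a dict with "fx", "fy", "cx", "cy" (pixels), "cam_to_world" (4x4, takes a point from camera to world coordinates); the wrist camera has in their place "mount" (4x4, takes a point from camera to tool coordinates, whose origin is the TCP and whose axes are the flange's). Camera axes: x right, y up, looking along -z (the intrinsics and any distortion apply to the point x, -y, -z); pixel columns grow to the right and rows downward; lengths in m; the calibration is good to about 2 mm. The wrist camera is an equidistant fisheye: a pixel r from the principal point sees the ray r / f radians off the axis. A picture is of the moment at which its call begins: read the wrist's pose just before it. camera_params takes no time and is no camera call.
- ctrl.close_job(): hands the job in; it is judged then, once.
The state is a dict: "clock": time; "joint_pos": joint angles; "qvel": joint speeds; "tau": joint torques, N m; "tool_pos": TCP position; "orientation": TCP orientation; "force": force on the tool from outside, world axes, zero at the start; "moment": the same for the moment, N m; "opening": finger opening in m; "gripper_force": force on a finger pad.
Only numpy, scipy, OpenCV 4.12 (cv2) and the standard library are available. Lean on these libraries where they do the work, as an engineer would, in place of code of your own. Each camera call takes 0.05 s, during which the arm holds its last target. There are 200 camera calls.

## Working session

There is one attempt and no reset: what is moved stays moved. The work goes in short steps, Python scripts to look and compute and a tool call to move; the robot and the scene stay as the last step left them, time stands still between calls to the robot, and variables do not carry over. Pictures are saved under pics/ and viewed, at most 10 in all, crops included, and the job is handed in when it is done.

Besides the shell and the picture viewer there is one more tool, called after "Call:" by a JSON object that holds its "api" and its "payload". apply_moves: Moves the arm, as the interface text tells. Its arguments: {"type":"object","properties":{"deltas":{"type":"array"}},"required":["deltas"]}

```bash
mkdir -p pics
python3 - <<'E'
from plant import ctrl
import cv2,numpy as np
for n in("scene","top"):
    cv2.imwrite(f"pics/{n}0.png",ctrl.snapshot(n)[:,:,::-1]); p=ctrl.camera_params(n); print(n,p)
o=ctrl.get_obs();print(o)
E
```

```text
scene {'fx': 411.8050835369771, 'fy': 411.8050835369771, 'cx': 279.4603589886169, 'cy': 209.36029807560817, 'cam_to_world': array([[ 0.80973675,  0.42194022, -0.40779021,  0.17457048],
       [-0.58674582,  0.57336029, -0.57182806, -0.31422342],
       [-0.00746654,  0.70229939,  0.71184255,  0.75792241],
       [ 0.        ,  0.        ,  0.        ,  1.        ]])}
top {'fx': 464.00571727271205, 'fy': 464.00571727271205, 'cx': 277.73079911615963, 'cy': 217.40906169271884, 'cam_to_world': array([[-1.37802499e-02,  9.75980328e-01, -2.17422407e-01,
         3.09693479e-01],
       [-9.99904328e-01, -1.37114291e-02,  1.82523275e-03,
         2.52010246e-01],
       [-1.19978065e-03,  2.17426758e-01,  9.76075901e-01,
         1.26440833e+00],
       [ 0.00000000e+00,  0.00000000e+00,  0.00000000e+00,
         1.00000000e+00]])}
{'clock': 0.1, 'joint_pos': array([ 7.98744493e+01,  2.05886377e+01,  6.37259298e-01, -1.98195273e-02,
       -7.01360141e+01, -1.65081995e+01]), 'qvel': array([ 0.02217915, -0.17054242,  0.21388837,  0.06632863,  0.09001615,
        0.05030679]), 'tau': array([-1.32671536e-03, -5.84167349e+01,  2.93748307e+01,  7.01542631e+00,
        1.01389736e-02, -5.25039673e-05]), 'tool_pos': array([0.30239096, 0.60296204, 0.22568168]), 'orientation': array([ 1.79910915e+02, -6.97105458e-03, -2.66404934e+01]), 'force': array([-0.26606393, -0.13908106,  0.34611546]), 'moment': array([-0.00918901, -0.02245551, -0.02054998]), 'gripper_force': 0.0, 'opening': 0.08786090854644957}
```

View pics/top0.png

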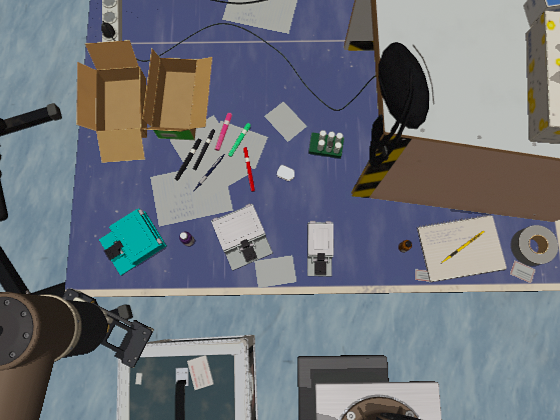

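View pics/scene0.png

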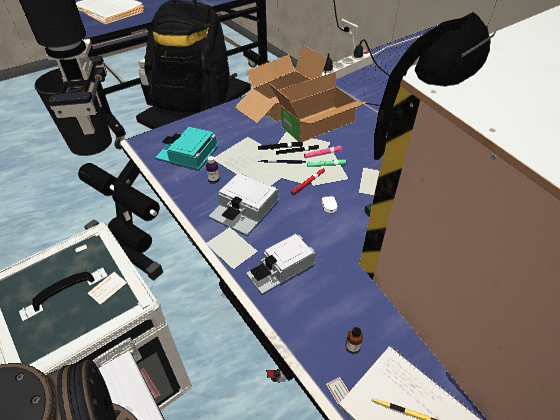

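The top view shows the wide case with its lid near (238,230) and black tab near (249,251). The narrow case is at (320,240), the turquoise look-alike at (130,240), the stain bottle at (186,239) and the oil at (405,246). The scene view shows the wide case at (247,197) with its tab at (233,212).

```bash
cat > h.py <<'E'
from plant import ctrl
import cv2,numpy as np
def ray(n,u,v):
    p=ctrl.camera_params(n);T=p["cam_to_world"]
    d=T[:3,:3]@np.array([(u-p["cx"])/p["fx"],-(v-p["cy"])/p["fy"],-1.]);return T[:3,3],d/np.linalg.norm(d)
def onz(n,u,v,z):
    c,d=ray(n,u,v);return c+d*(z-c[2])/d[2]
def tri(a,b):
    (c1,d1),(c2,d2)=ray(*a),ray(*b)
    s=np.linalg.lstsq(np.c_[d1,-d2],c2-c1,rcond=None)[0]
    p,q=c1+s[0]*d1,c2+s[1]*d2;return (p+q)/2,np.linalg.norm(p-q)
E
python3 - <<'E'
from h import *
t=cv2.imread("pics/top0.png");s=cv2.imread("pics/scene0.png")
def blobs(im,n,roi,z,f,name):
    x0,y0,x1,y1=roi;c=im[y0:y1,x0:x1].astype(int)
    m=f(c).astype(np.uint8)
    for k in cv2.findContours(m,0,2)[0]:
        if cv2.contourArea(k)<40: continue
        r=cv2.minAreaRect(k);b=cv2.boxPoints(r)+[x0,y0]; w=[onz(n,*q,z)[:2].round(4).tolist() for q in b]
        print(name,n,np.round(np.array(r[0])+[x0,y0],1),cv2.contourArea(k),b.round(1).tolist(),w,np.mean(w,0).round(4))
bright=lambda c:(c.min(2)>205)
dark=lambda c:(c.max(2)<60)
for n,im,rois in(("top",t,[(205,195,275,275),(300,215,340,280)]),("scene",s,[(205,165,285,235),(240,228,320,298)])):
    for r in rois:
        blobs(im,n,r,.051,bright,"lid");blobs(im,n,r,.0345,dark,"tab")
a=cv2.resize(t[195:280,200:345],None,fx=5,fy=5,interpolation=cv2.INTER_NEAREST)
cv2.imwrite("pics/c1.png",a)
a=cv2.resize(s[165:300,200:330],None,fx=4.4,fy=4.4,interpolation=cv2.INTER_NEAREST);cv2.imwrite("pics/c2.png",a)
E
```

```text
tab top [248.  249.5] 169.0 [[237.6, 243.2], [249.2, 237.4], [258.4, 255.8], [246.8, 261.6]] [[0.5143, 0.3583], [0.5296, 0.3272], [0.4795, 0.3027], [0.4644, 0.3336]] [0.4969 0.3304]
tab top [320.  263.5] 174.5 [[315.0, 253.0], [325.0, 253.0], [325.0, 274.0], [315.0, 274.0]] [[0.4849, 0.1516], [0.4845, 0.1249], [0.4287, 0.1269], [0.429, 0.1533]] [0.4568 0.1392]
lid scene [228.  230.5] 59.0 [[219.0, 234.0], [219.0, 227.0], [237.0, 227.0], [237.0, 234.0]] [[0.4222, 0.2715], [0.433, 0.2902], [0.4667, 0.2655], [0.4553, 0.2471]] [0.4443 0.2686]
lid scene [252.  186.5] 1655.5 [[220.0, 165.0], [284.0, 165.0], [284.0, 208.0], [220.0, 208.0]] [[0.5489, 0.4853], [0.6881, 0.3825], [0.5911, 0.2509], [0.4662, 0.3428]] [0.5736 0.3654]
tab scene [233.5 208.2] 200.0 [[221.6, 214.7], [234.1, 194.7], [245.4, 201.8], [232.9, 221.8]] [[0.4644, 0.3358], [0.5264, 0.3786], [0.5358, 0.3395], [0.4744, 0.2992]] [0.5002 0.3383]
lid scene [248.  249.5] 208.0 [[240.0, 237.0], [256.0, 237.0], [256.0, 262.0], [240.0, 262.0]] [[0.456, 0.2354], [0.4852, 0.214], [0.4461, 0.1552], [0.4184, 0.1754]] [0.4514 0.195 ]
lid scene [288.2 251.3] 809.0 [[263.2, 250.8], [300.9, 229.8], [313.1, 251.8], [275.4, 272.8]] [[0.4759, 0.1714], [0.5805, 0.1709], [0.5623, 0.1044], [0.4633, 0.1077]] [0.5205 0.1386]
tab scene [264.7 267.8] 266.5 [[249.3, 270.6], [270.6, 253.3], [280.1, 265.0], [258.8, 282.3]] [[0.4281, 0.1555], [0.4921, 0.1671], [0.4902, 0.1283], [0.4278, 0.1183]] [0.4596 0.1423]
```

View pics/c1.png

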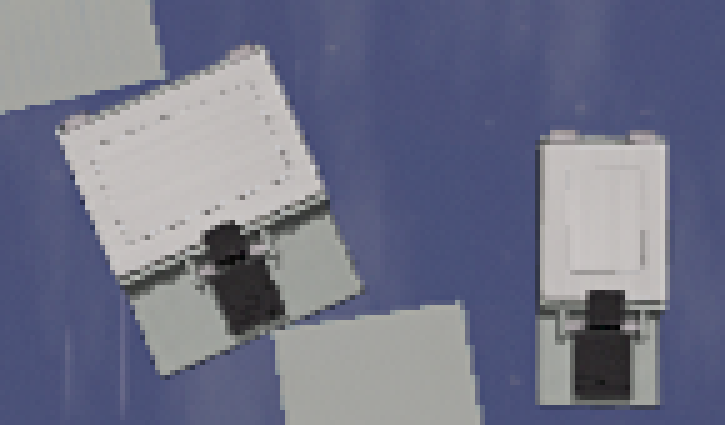

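View pics/c2.png

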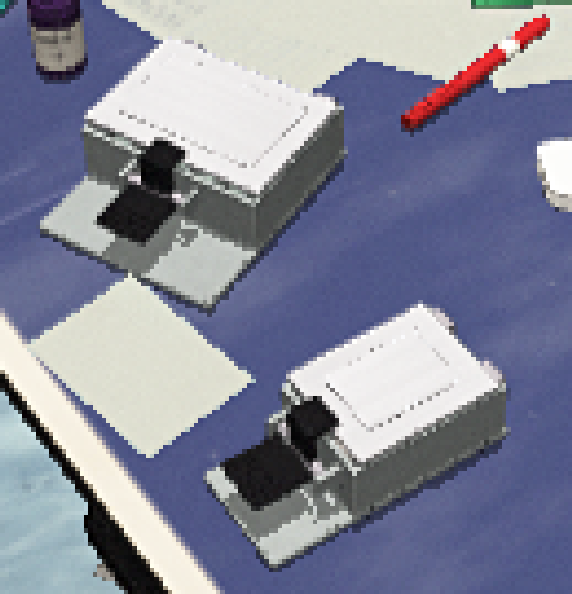

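Crop 1 (×5, top) has the wide lid corners at about (60,133), (265,47), (325,197), (118,275) and the pad centre at about (251,297). Crop 2 (×4.4, scene) has lid corners at (88,122), (172,42), (342,105), (258,193) and the pad centre at about (138,213). All three are shut.

Run:
```python
from h import *
T=lambda x,y:("top",200+x/5-.5,195+y/5-.5)
S=lambda x,y:("scene",200+x/4.4-.5,165+y/4.4-.5)
P={}
for k,a,b in [("BL",(60,133),(172,42)),("BR",(265,47),(342,105)),("FR",(325,197),(258,193)),("FL",(118,275),(88,122)),("pad",(251,297),(138,213))]:
    z=.0345 if k=="pad" else .051
    p,e=tri(T(*a),S(*b));P[k]=onz(*T(*a),z);print(k,p.round(4),round(e,4),P[k].round(4),onz(*S(*b),z).round(4))
d=(P["BL"]+P["BR"]-P["FR"]-P["FL"])[:2];w=(P["BL"]+P["FL"]-P["BR"]-P["FR"])[:2]
print("yaw x",np.degrees(np.arctan2(d[1],d[0])),"yaw y-90",np.degrees(np.arctan2(w[1],w[0]))-90)
print(np.linalg.norm(d)/2,np.linalg.norm(w)/2, "centre",np.mean([P[k] for k in("BL","BR","FL","FR")],0))
```

```text
BL [0.5726 0.4279 0.0467] 0.0014 [0.5724 0.427  0.051 ] [0.5695 0.4235 0.051 ]
BR [0.6183 0.3171 0.0516] 0.0004 [0.6183 0.3173 0.051 ] [0.6189 0.3177 0.051 ]
FR [0.5367 0.2848 0.054 ] 0.0035 [0.5356 0.2855 0.051 ] [0.54  0.287 0.051]
FL [0.4954 0.3956 0.0476] 0.0008 [0.4953 0.3951 0.051 ] [0.4935 0.3923 0.051 ]
pad [0.4848 0.3257 0.0367] 0.0004 [0.4849 0.3259 0.0345] [0.4859 0.3276 0.0345]
yaw x 21.72606225122144 yaw y-90 21.460108159389733
0.08600502428676651 0.11782929378797782 centre [0.55536012 0.35622554 0.051     ]
```

Call:
{"api": "apply_moves", "payload": {"deltas": [{"fingers": 0,"delta_pos": [48,28,0],"angular": [0,0,-8]},{"fingers": 0,"delta_pos": [90,52,10],"angular": [0,0,-16]},{"fingers": 0,"delta_pos": [130,76,30],"angular": [0,0,-24]},{"fingers": 0,"delta_pos": [170,100,50],"angular": [0,0,-32]},{"fingers": 0,"delta_pos": [210,124,70],"angular": [0,0,-40]},{"fingers": 0,"delta_pos": [250,148,90],"angular": [0,0,-48]},{"fingers": 0,"delta_pos": [286,168,106],"angular": [0,0,-48.6]},{"fingers": 0,"delta_pos": [286,168,106],"angular": [0,0,-48.6]},{"fingers": 0,"delta_pos": [286,168,106],"angular": [0,0,-48.6]}]}}

```text
clock: 1.0
tool_pos: [0.4833, 0.3235, 0.1198]
orientation: [180.0, 0.1, 21.8]
force: [1.2, 0.5, 0.5]
opening: 0.0213
gripper_force: 0.0
```

Run:
```python
from h import *
o=ctrl.get_obs();print(o["clock"],o["tool_pos"],o["orientation"],o["force"],o["opening"])
w=ctrl.snapshot("wrist");p=ctrl.camera_params("wrist");print(p)
cv2.imwrite("pics/w1.png",w[:,:,::-1])
# predicted pixel of pad estimate & TCP projected down
from scipy.spatial.transform import Rotation as R
Rw=R.from_euler("xyz",o["orientation"],degrees=True).as_matrix();M=p["mount"]
for X in([.485,.326,.0345],[.583,.366,.051]):
    c=np.linalg.inv(M)@np.r_[Rw.T@(np.array(X)-o["tool_pos"]),1];v=np.array([c[0],-c[1],-c[2]])
    th=np.arctan2(np.hypot(*v[:2]),v[2]);u=v[:2]/np.hypot(*v[:2])*th*p["fx"]+[p["cx"],p["cy"]];print(u)
```

```text
1.0 [0.48331937 0.32347409 0.11978081] [1.79950491e+02 8.37800398e-02 2.18087076e+01] [1.21109219 0.53231789 0.49960235] 0.021264575165220925
{'fx': 325.19226210127806, 'fy': 325.19226210127806, 'cx': 280.9690699041269, 'cy': 205.97523755023133, 'mount': array([[ 5.17073998e-04,  9.60516892e-01,  2.78221195e-01,
         7.55410453e-02],
       [ 9.99999847e-01, -5.51928018e-04,  4.69492131e-05,
         9.00306644e-04],
       [ 1.98653585e-04,  2.78221128e-01, -9.60517030e-01,
        -1.57515882e-01],
       [ 0.00000000e+00,  0.00000000e+00,  0.00000000e+00,
         1.00000000e+00]])}
[277.52586088 209.16596919]
[276.05795225  67.30954318]
```

View pics/w1.png

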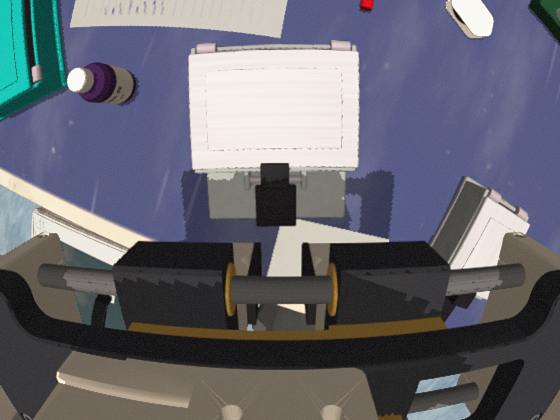

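The wrist view shows the wide case square to the tool, with its lid shut and the pad at (275,206) against the predicted (277,209). That agrees to about 1 mm, so I'll go down onto the pad.

Call:
{"api": "apply_moves", "payload": {"deltas": [{"fingers": 0,"delta_pos": [1,-3,30],"angular": [0,0,0]},{"fingers": 0,"delta_pos": [1,-3,60],"angular": [0,0,0]},{"fingers": 0,"delta_pos": [1,-3,78],"angular": [0,0,0]},{"fingers": 0,"delta_pos": [1,-3,82],"angular": [0,0,0]},{"fingers": 0,"delta_pos": [1,-3,84],"angular": [0,0,0]},{"fingers": 0,"delta_pos": [1,-3,86],"angular": [0,0,0]},{"fingers": 0,"delta_pos": [1,-3,88],"angular": [0,0,0]},{"fingers": 0,"delta_pos": [1,-3,89],"angular": [0,0,0]}]}}

```text
clock: 1.85
tool_pos: [0.4832, 0.3291, 0.0327]
orientation: [-179.9, -0.1, 22.0]
force: [-2.1, 1.1, 5.5]
opening: 0.0002
gripper_force: 2.3
```

Call:
{"api": "apply_moves", "payload": {"deltas": [{"fingers": 0,"delta_pos": [0,0,1],"angular": [0,0,0]},{"fingers": 0,"delta_pos": [0,0,2],"angular": [0,0,0]},{"fingers": 0,"delta_pos": [0,0,3],"angular": [0,0,0]},{"fingers": 0,"delta_pos": [0,0,4],"angular": [0,0,0]},{"fingers": 0,"delta_pos": [0,0,4],"angular": [0,0,0]}]}}

```text
clock: 2.35
tool_pos: [0.4834, 0.3292, 0.0295]
orientation: [-179.9, -0.1, 22.0]
force: [-5.9, 0.7, 13.8]
opening: -0.0
gripper_force: 7.4
```

Run:
```python
from h import *
cv2.imwrite("pics/w2.png",ctrl.snapshot("wrist")[:,:,::-1])
```

```text
(no output)
```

View pics/w2.png

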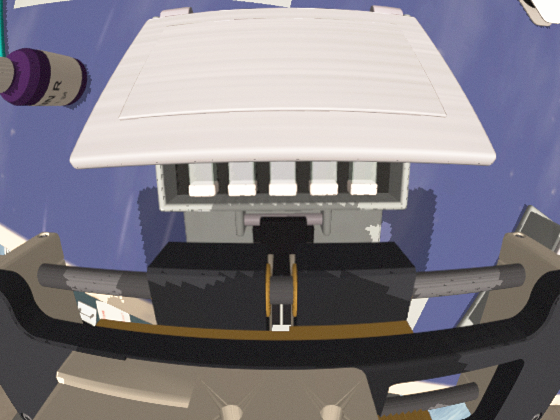

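The lid has sprung to half-raised, with its edge at row 160. I'll rise off the tab, then approach the lid edge from the front.

Call:
{"api": "apply_moves", "payload": {"deltas": [{"fingers": 0,"delta_pos": [0,0,-15],"angular": [0,0,0]},{"fingers": 0,"delta_pos": [0,0,-40],"angular": [0,0,0]},{"fingers": 0,"delta_pos": [0,0,-62],"angular": [0,0,0]},{"fingers": 0,"delta_pos": [20,0,-62],"angular": [0,0,0]},{"fingers": 0,"delta_pos": [40,0,-62],"angular": [0,0,0]},{"fingers": 0,"delta_pos": [52,0,-62],"angular": [0,0,0]},{"fingers": 0,"delta_pos": [60,0,-62],"angular": [0,0,0]},{"fingers": 0,"delta_pos": [68,0,-62],"angular": [0,0,0]},{"fingers": 0,"delta_pos": [76,0,-62],"angular": [0,0,0]}]}}

```text
clock: 3.3
tool_pos: [0.5533, 0.3564, 0.0893]
orientation: [180.0, 0.0, 22.0]
force: [-0.4, -0.8, 0.0]
opening: 0.0004
gripper_force: 0.2
```

Call:
{"api": "apply_moves", "payload": {"deltas": [{"fingers": 0,"delta_pos": [7,0,0],"angular": [0,0,0]},{"fingers": 0,"delta_pos": [14,0,0],"angular": [0,0,0]},{"fingers": 0,"delta_pos": [21,0,0],"angular": [0,0,0]},{"fingers": 0,"delta_pos": [28,0,0],"angular": [0,0,0]},{"fingers": 0,"delta_pos": [34,0,0],"angular": [0,0,0]}]}}

```text
clock: 3.8
tool_pos: [0.5853, 0.3696, 0.0895]
orientation: [-180.0, -0.0, 22.0]
force: [0.2, 0.4, 0.0]
opening: 0.0003
gripper_force: 0.1
```

Run:
```python
from h import *
cv2.imwrite("pics/s3.png",cv2.resize(ctrl.snapshot("scene")[130:300,160:350,::-1],None,fx=3,fy=3))
```

```text
(no output)
```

View pics/s3.png

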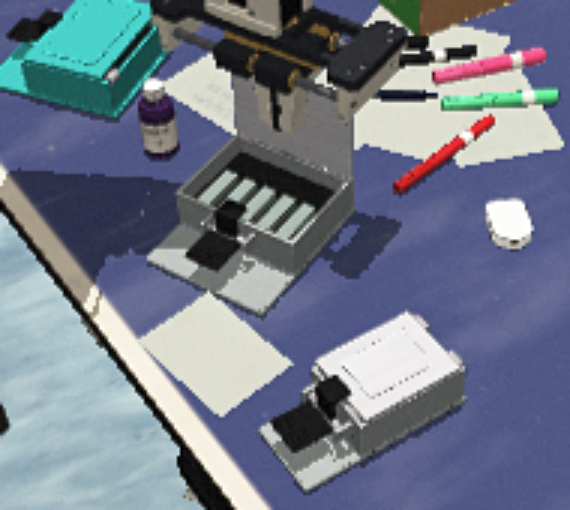

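The scene crop shows the lid about upright behind the fingers, the tab back up and the narrow case shut. I'll push it a bit further, then retreat.

Call:
{"api": "apply_moves", "payload": {"deltas": [{"fingers": 0,"delta_pos": [7,0,0],"angular": [0,0,0]},{"fingers": 0,"delta_pos": [14,0,0],"angular": [0,0,0]},{"fingers": 0,"delta_pos": [20,0,0],"angular": [0,0,0]},{"fingers": 0,"delta_pos": [24,0,0],"angular": [0,0,0]},{"fingers": 0,"delta_pos": [24,0,0],"angular": [0,0,0]},{"fingers": 0,"delta_pos": [0,0,0],"angular": [0,0,0]},{"fingers": 0,"delta_pos": [-40,0,0],"angular": [0,0,0]},{"fingers": 0,"delta_pos": [-80,0,-20],"angular": [0,0,0]},{"fingers": 0,"delta_pos": [-120,0,-60],"angular": [0,0,0]},{"fingers": 0,"delta_pos": [-150,0,-100],"angular": [0,0,0]}]}}

```text
clock: 4.85
tool_pos: [0.4477, 0.3135, 0.1845]
orientation: [179.9, 0.1, 22.0]
force: [0.1, 2.0, 0.8]
opening: 0.0008
gripper_force: 0.0
```

Call:
{"api": "apply_moves", "payload": {"deltas": [{"fingers": 0,"delta_pos": [0,0,0],"angular": [0,0,0]},{"fingers": 0,"delta_pos": [0,0,0],"angular": [0,0,0]},{"fingers": 0,"delta_pos": [0,0,0],"angular": [0,0,0]}]}}

```text
clock: 5.15
tool_pos: [0.4494, 0.3148, 0.1842]
orientation: [-180.0, 0.0, 22.0]
force: [1.2, -0.4, -0.0]
opening: 0.0007
gripper_force: 0.0
```

Run:
```python
from h import *
a=ctrl.snapshot("wrist")[:,:,::-1];b=ctrl.snapshot("scene")[:,:,::-1]
cv2.imwrite("pics/s4.png",np.vstack([cv2.resize(a[:250],(500,223)),cv2.resize(b[130:300,160:380],(500,370))]))
```

```text
(no output)
```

View pics/s4.png

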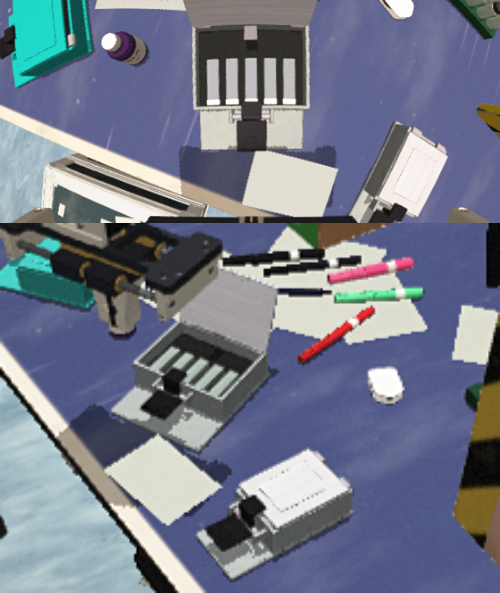

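The lid is leaning back past upright on its open stop, at about (235,310). The tab is up, the narrow case is shut and nothing else has moved, so I'll hand in.

```bash
python3 -c "
from plant import ctrl
print(ctrl.close_job())"
```

```text
the job is handed in; nothing more can be done
None
```

I pressed the wide case's tab, its lid sprang up, and I pushed it back until it stayed open on its own; in the last pictures the narrow case was shut and nothing else looked moved. I handed the job in at about 5 s; no verdict was returned.

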